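# Seat the camera on its sprung desk dock

### The arm

A 6-joint arm with a two-finger parallel gripper is mounted at the origin on the work surface. World frame = base frame: x ahead of the robot, y to its left, z up, the work surface at z = 0. Lengths are in m, angles in degrees, forces in N, time in s.
With the tool pointing down it reaches from about 0.3 to 0.875 m from the base axis. Payload 6.4 kg.
Tool frame: the origin (TCP) lies between the finger pads; the fingertips stand 17 mm ahead of it and the grasp point (between the pads) lies 2 mm behind it; z points along the fingers, y is the line along which they close (so a half turn about z gives the same grasp; the last joint's range is limited). The gripper opens to 88 mm and grips with 3 to 60 N. Pads are 18 mm wide; open, the fingers measure 123 mm over their backs; the gripper's body (75 mm by 187 mm) begins 45 mm behind the grasp point.
Start: joints at [-86.648, 10.359, 92.074, -0, 77.567, -11.82], TCP at [0.151, -0.555, 0.225] pointing down, gripper open.
Joint ranges: [-171.53, 171.53], [-51.25, 118.39], [17.06, 147.69], [-65.23, 245.23], [0, 150.52], [-178.68, 178.68]. Speed limits (degrees/s): [147.25, 147.25, 172.46, 180, 180, 180].

### API

Orientations are given as [roll, pitch, yaw] about the fixed x, y, z axes, in that order (R = Rz(yaw) Ry(pitch) Rx(roll)).
In Python, from rig import env gives the robot as it stands.
- The arm moves only by the shell command python3 -m jog 'ROWS' [FORCE]. ROWS is JSON, a list of rows, each a list of 5 numbers: the shift along the tool's x, y, z in mm, then the turn about the tool's z in degrees, then the closure, from 0 (fully open) to 1 (shut). In form: [[x, y, z, yaw, jaw], ...]. A call has 1 to 10 rows; each row shifts and turns the commanded pose from where the row before left it, along the tool's axes as they then stand; what a row does not reach is not made up. A row lasts 1/10 s, in which the tool goes at most 50 mm and 8.59 degrees, less where a joint would pass 70% of its speed; a pose out of reach is approached as far as the arm can. A call is refused whole if a number of a shift passes 50 or a number of a turn 8.59, either way. A call with a gripper value outside its range is refused whole. The fingers move at their own pace and stop on an object; FORCE is the grip in N (left out, the last holds). Time passes only in rows, so rows that do not move let the fingers close. It gives the time, the measured TCP pose, the force, the opening and the grip force at its end, in the units of the state.
- env.get_obs(): the state, without advancing time (a new reading comes with each control period).
- env.grab_frame(name): name is "side" or "top" or "wrist"; returns a dict with "color" (400x640x3 uint8, red, green, blue), "fx", "fy", "cx", "cy" (pixels), "dist_coeffs" ([k1, k2, p1, p2, k3] as OpenCV has them; the pictures are not rectified), "pose" (4x4, takes a point from camera to world coordinates). Camera axes: x right, y up, looking along -z (the intrinsics and any distortion apply to the point x, -y, -z); pixel columns grow to the right and rows downward; lengths in m; the calibration is good to about 2 mm. A picture is of the moment at which its call begins. There is no depth.
- env.hand_in(): hands the job in; it is judged then, once.
The state is a dict: "t": time; "joint_positions": joint angles; "joint_vel": joint speeds; "tau": joint torques, N m; "tool_pos": TCP position; "ee_rot": TCP orientation; "contact_force": force on the tool from outside, world axes, zero at the start; "wrist_torque": the same for the moment, N m; "finger_gap": finger opening in m; "gripper_force": force on a finger pad.
Only numpy, scipy, OpenCV 4.12 (cv2) and the standard library are available. Lean on these libraries where they do the work, as an engineer would, in place of code of your own. Each camera call takes 0.05 s, during which the arm holds its last target. There are 200 camera calls.

### The job

Pick up the compact camera and stand it along the desk dock, lens to either side, so that the socket in its underside drops over the dock's locating pin: the pin stands somewhere along the slot and is hidden once the camera is above it, so feel for the place where the camera drops on and sits flat on the metal deck. Then press the camera down until the sprung deck is fully home and finish like that, with the hand still on the camera holding the deck down. Keep the camera upright and leave the other things on the desk where they are.

Things in the scene. Friction and masses are not known exactly. Their poses are not given: they have to be found in the camera images.
- camera: Black compact camera, upright: 34 (x) by 110 (y) by 66 mm (z), 0.2 to 0.42 kg. Origin: centre of the underside, z up. Lens on its +x face: 40 mm wide, 20 mm out, at heights 7 to 47 mm; above that the faces are free for a grip across the 34 mm. Two dials (y = +-38 mm) rise 4 mm above the top. Underside flat but for a square socket at the origin, 14 by 14 mm, 18 mm deep.
- dock: Dock fixed to the desk: grey base 78 (x) by 176 (y) by 40 mm high. Origin: centre of its underside, z up. Its round black pin, 9 mm thick, top 3.5 mm tapered to 6 mm, stands on the dock's own y axis (x = 0) at an unknown y from -22 to +22 mm. The pin is fixed to the base and does not sink; its tip is 57 mm above the desk.
- deck_top (a point): Centre of the upper face of the dock's sprung aluminium deck; axes as the dock's. The deck is 56 (x) by 150 mm (y), its face 50 mm above the desk at rest, 44 mm when fully down. The pin comes up through a dark slot along the deck's middle and stands 7 mm above the deck at rest, 13 mm when it is down. The camera stands with its 110 mm length along the dock's y axis.
- deck (a joint): How far the sprung deck is pressed down (m): 0 at rest, 0.006 fully home. The spring has 7 N at rest and 14 N fully home (1.2 N per mm); the weights of deck (0.15 kg) and camera help but do not press it down alone. It springs back when let go.
- lens_cap: Bystander: black lens cap lying on the desk, 42 mm across, 8 mm high. Origin: centre of its underside.
- hourglass: Bystander: small hourglass with wooden ends, 54 mm across, 100 mm high, standing. Origin: centre of its underside.
- figure: Bystander: small wooden toy figure, about 70 mm across the arms and 99 mm high, standing. Origin: centre of its foot.
- mug: Bystander: white mug, 80 mm across, 92 mm high. Origin: centre of its underside.
- mouse: Bystander: grey computer mouse, 60 by 100 by 33 mm. Origin: centre of its underside.
- pen_pot: Bystander: empty terracotta pen pot, 76 mm across, 100 mm high. Origin: centre of its underside.
There are look-alikes about, which are no part of the job. What is shaped like the camera but blue is not meant.

How it is judged:
By the outcome, as a careful person would: the job done as asked, in the order asked, and still so for the second after the job is handed in, while the arm keeps its last pose, push and grip.
It also fails if it takes over 58 s, if anything falls off the work surface, if the arm or the gripper's body presses on something with over 40 N, if the wrist force passes 120 N, or if a joint passes its speed limit or range.

## Working session

There is one attempt and no reset: what is moved stays moved. The work goes in short steps, Python scripts to look and compute and a shell command to move; the robot and the scene stay as the last step left them, time stands still between calls to the robot, and variables do not carry over. Pictures are saved under pics/ and viewed, at most 10 in all, crops included, and the job is handed in when it is done.

```bash
mkdir -p pics; cat > h.py <<'E'
import numpy as np, cv2
from rig import env
def grab(n,f=None):
    g=env.grab_frame(n)
    if f: cv2.imwrite('pics/'+f,g['color'][:,:,::-1])
    return g
def K(g): return np.array([[g['fx'],0,g['cx']],[0,g['fy'],g['cy']],[0,0,1.]])
def ray(g,uv):
    p=cv2.undistortPoints(np.array([[uv]],float),K(g),np.array(g['dist_coeffs'],float))[0,0]
    P=np.array(g['pose']); d=P[:3,:3]@np.array([p[0],-p[1],-1]); return P[:3,3],d
def onz(g,uv,z):
    o,d=ray(g,uv); return o+d*(z-o[2])/d[2]
def proj(g,X):
    P=np.linalg.inv(np.array(g['pose'])); c=(P[:3,:3]@np.atleast_2d(X).T).T+P[:3,3]
    c=c*[1,-1,-1]
    return cv2.projectPoints(c,np.zeros(3),np.zeros(3),K(g),np.array(g['dist_coeffs'],float))[0][:,0]
E
python3 - <<'E'
from h import *
import pickle
a=grab('top'); b=grab('side'); 
pickle.dump((a,b),open('v.pkl','wb'))
for g in(a,b): print(np.array(g['pose']).round(3).tolist(), g['fx'])
cv2.imwrite('pics/top.png',a['color'][:,:,::-1]);cv2.imwrite('pics/side.png',b['color'][:,:,::-1])
print(env.get_obs())
E
```

```text
[[-0.015, 0.986, -0.167, 0.346], [-1.0, -0.017, -0.014, -0.004], [-0.016, 0.167, 0.986, 1.313], [0.0, 0.0, 0.0, 1.0]] 486.8657865748397
[[-0.987, 0.088, -0.137, 0.372], [-0.163, -0.569, 0.806, 1.091], [-0.007, 0.818, 0.575, 0.822], [0.0, 0.0, 0.0, 1.0]] 487.8330932870913
{'t': 0.1, 'joint_positions': array([-8.66487474e+01,  1.03971622e+01,  9.21262649e+01,  6.57120507e-04,
        7.75688927e+01, -1.18212087e+01]), 'joint_vel': array([ 0.04194824,  0.00572973, -0.03565755, -0.04808658,  0.02666147,
       -0.02786813]), 'tau': array([ 1.25264716e-03, -4.34817266e+01, -3.42695904e+01,  7.04671838e-02,
        3.40247923e-02, -3.18366790e-05]), 'tool_pos': array([ 0.15047124, -0.55442889,  0.22400207]), 'ee_rot': array([-1.79909769e+02, -1.95403773e-02,  1.51723040e+01]), 'contact_force': array([0.66899097, 0.03988389, 0.3511413 ]), 'wrist_torque': array([-0.03735224,  0.00288595,  0.0036367 ]), 'gripper_force': 0.0, 'finger_gap': 0.0883081462616716}
```

View pics/top.png

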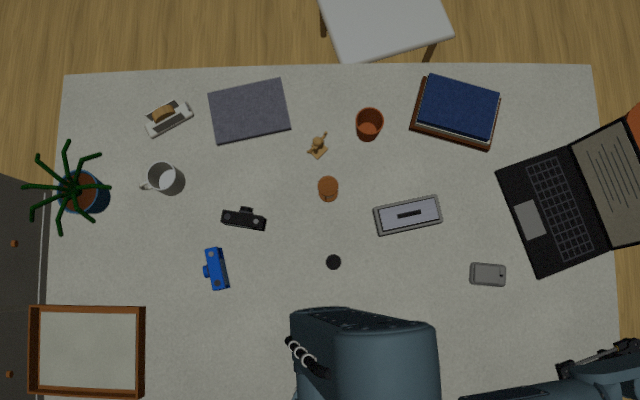

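View pics/side.png

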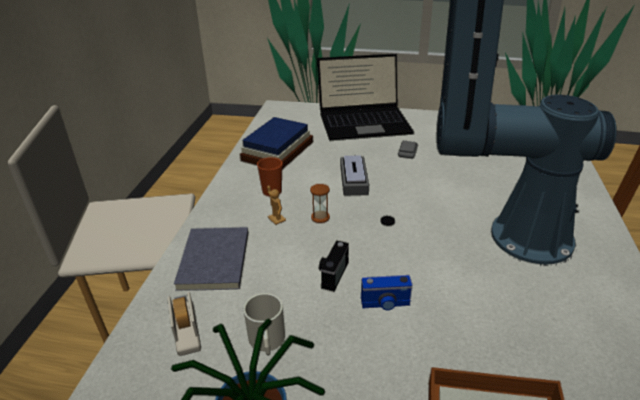

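Top view: two camera shapes, black at (243,218) and blue at (215,269). The black one fits, since blue is excluded. The dock is at (408,214), with its dark slot. In the side view the black camera is at (335,265) and the dock at (354,175).

```bash
python3 - <<'E'
from h import *
import pickle
a,b=pickle.load(open('v.pkl','rb'))
im=a['color'][:,:,::-1].copy(); sb=b['color'][:,:,::-1].copy()
c1=cv2.resize(im[190:250,205:285],(480,360),interpolation=cv2.INTER_CUBIC)
c2=cv2.resize(im[184:244,368:448],(480,360),interpolation=cv2.INTER_CUBIC)[:,:]
c3=cv2.resize(sb[230:300,295:375],(400,350)[:2],interpolation=cv2.INTER_CUBIC)
c4=cv2.resize(sb[145:205,315:395],(400,300),interpolation=cv2.INTER_CUBIC)
o=np.zeros((600,800,3),np.uint8)
o[:300,:400]=cv2.resize(c1,(400,300));o[:300,400:]=cv2.resize(c2,(400,300));o[300:,:400]=cv2.resize(c3,(400,300));o[300:,400:]=c4
cv2.imwrite('pics/crop.png',o)
hsv=cv2.cvtColor(im,cv2.COLOR_BGR2HSV)
# black camera
m=(im.max(2)<60).astype(np.uint8); r=np.zeros_like(m); r[190:250,205:285]=m[190:250,205:285]
n,l,s,c=cv2.connectedComponentsWithStats(r); k=1+s[1:,4].argmax(); print('cam',s[k],c[k])
cn=max(cv2.findContours((l==k).astype(np.uint8),0,2)[0],key=cv2.contourArea)
rr=cv2.minAreaRect(cn);print(rr); print(onz(a,c[k],.066))
# dock base outline
g=cv2.cvtColor(im,cv2.COLOR_BGR2GRAY)
print(g[184:244:4,368:448:5])
E
```

```text
cam [221 206  45  25 685] [243.00291971 218.77080292]
((243.62161254882812, 216.77029418945312), (44.22332763671875, 21.04306983947754), 9.462322235107422)
[0.50606046 0.22206896 0.066     ]
[[134 137 135 134 135 134 136 136 137 136 136 130 131 130 131 129]
 [136 131 139 138 136 135 138 138 132 135 130 131 134 134 131 129]
 [135 133 137 134 139 136 137 134 136 129 127 133 126 129 134 132]
 [134 135 136 131 135 138 133 134 134 137 129 104  94  95 130 129]
 [131 135 136 133 135 137 135 121  90  97  63 118 117 113 110 132]
 [131 135 138 137  98  96  80  66 113 116 115 117 117 117  97 133]
 [135  83  97  46 111 117 115 115 120 119 117 117 117 117  96 133]
 [129  33  44 116 116 120 116 118  42  15  22 121 118 119  76 131]
 [135  94  77 121 118 121  25  24  69 118 117 118 121 121 104 136]
 [134 129  96 121 122 121 118 121 118 121 118 118 118  22  84 116]
 [134 131  95 120 120 120 119 118 118  39  58  93  78  35 116 134]
 [134 131  77 100 121  67  41  93  87  49  85 133 138 132 133 130]
 [133 137  52  88  95  71  29 136 135 134 132 132 135 132 134 132]
 [132 133  97 117 134 131 133 130 133 131 135 135 134 130 127 133]
 [133 134 135 136 131 134 135 133 132 131 127 129 133 133 129 133]]
```

View pics/crop.png

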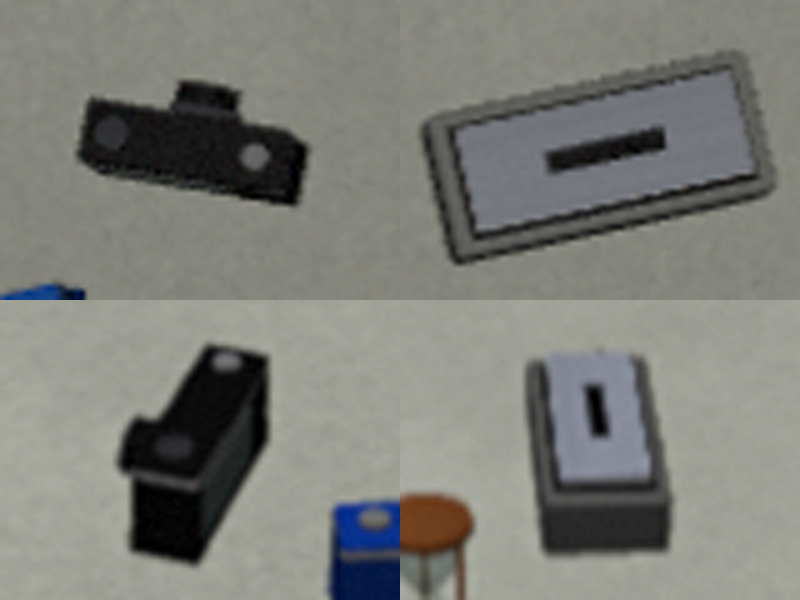

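Crop confirms the black camera. Its dials in the top view are near (227,216) and (256,221), and the lens points up in the image, towards world +x. The dock's deck and its dark slot, centred near (409,213.5), are clear. Next: positions by rays in both views.

```bash
cat >> h.py <<'E'
def tri(g1,u1,g2,u2):
    o1,d1=ray(g1,u1);o2,d2=ray(g2,u2)
    s=np.linalg.lstsq(np.c_[d1,-d2],o2-o1,rcond=None)[0]
    p,q=o1+d1*s[0],o2+d2*s[1]; return (p+q)/2,np.linalg.norm(p-q)
E
python3 - <<'E'
from h import *
import pickle
a,b=pickle.load(open('v.pkl','rb'))
T=[(226.8,216.0),(255.8,220.8)];S=[(329.2,263.4),(339.8,243.6)]
for t,s in zip(T,S):
    print('dial',onz(a,t,.07),onz(b,s,.07),tri(a,t,b,s))
p=[onz(a,t,.07) for t in T]; d=p[1]-p[0]; print(np.linalg.norm(d),np.degrees(np.arctan2(d[1],d[0])),(p[0]+p[1])/2)
for g,(x0,x1,y0,y1),n in((a,(368,448,184,244),'top'),(b,(335,372,150,195),'side')):
    im=g['color'].astype(int); m=np.zeros(im.shape[:2],np.uint8)
    r=im[y0:y1,x0:x1]; m[y0:y1,x0:x1]=(r[...,2]-r[...,0]>5)
    cn=max(cv2.findContours(m,0,2)[0],key=cv2.contourArea)
    w=np.array([onz(g,q,.05)[:2] for q in cn[:,0].astype(float)],np.float32)
    print(n,len(cn),cv2.minAreaRect(w*1000))
    mm=cv2.drawContours(np.zeros_like(m),[cn],-1,1,-1)
    mm=cv2.erode(mm,np.ones((5,5)))
    sl=np.argwhere((mm>0)&(im.max(2)<80)).astype(float)[:,::-1]
    w=np.array([onz(g,q,.05)[:2] for q in sl],np.float32)
    print(' slot',len(sl),w.mean(0),cv2.minAreaRect(w*1000))
E
```

```text
dial [0.51342758 0.26393159 0.07      ] [0.51497832 0.26642094 0.07      ] (array([0.5145114 , 0.26440514, 0.06807629]), np.float64(0.0016371582966504563))
dial [0.49976001 0.18793341 0.07      ] [0.50134544 0.19238873 0.07      ] (array([0.50104289, 0.18849673, 0.06665768]), np.float64(0.0017285530905228653))
0.07721739786343225 -100.19513258129587 [0.50659379 0.2259325  0.07      ]
top 75 ((514.8898315429688, -209.74551391601562), (54.845882415771484, 149.06680297851562), 11.337579727172852)
 slot 109 [ 0.5139497 -0.2100645] ((513.9276733398438, -210.116455078125), (11.866796493530273, 62.920230865478516), 10.239165306091309)
side 28 ((515.0797729492188, -201.67922973632812), (59.193912506103516, 147.00131225585938), 11.191271781921387)
 slot 35 [ 0.51622295 -0.20779437] ((516.3001098632812, -208.09384155273438), (10.228883743286133, 55.10414505004883), 11.030610084533691)
```

```bash
cat >> h.py <<'E'
def need(x,y,z=None,yaw=None):
    o=env.get_obs(); p=o['tool_pos']; w=o['ee_rot'][2]; c,s=np.cos(np.radians(w)),np.sin(np.radians(w))
    d=1000*(np.array([x,y])-p[:2])
    print('t %.1f'%o['t'],'pos',(p*1000).round(1),'rot',o['ee_rot'].round(2),'F',o['contact_force'].round(1),'gap %.4f'%o['finger_gap'])
    print('need x %.1f y %.1f'%(c*d[0]+s*d[1],s*d[0]-c*d[1]),'z %.1f'%(0 if z is None else 1000*(p[2]-z)),'turn %.1f'%(0 if yaw is None else w-yaw))
E
python3 -m jog '[[40,-21.5,0,-8.59,0]]'; python3 -c "
from h import *
need(.50,-.209,.225,101)"
```

```text
t: 0.2
tool_pos: [0.181, -0.5258, 0.2243]
ee_rot: [180.0, 0.1, 23.6]
contact_force: [1.4, 0.7, -0.2]
finger_gap: 0.0879
gripper_force: 0.0
t 0.2 pos [ 181.  -525.8  224.3] rot [1.7999e+02 8.0000e-02 2.3590e+01] F [ 1.4  0.7 -0.2] gap 0.0879
need x 419.2 y -162.6 z -0.7 turn -77.4
```

```bash
python3 -m jog '[[42,-16,0,0,0],[42,-16,0,0,0],[42,-16,0,0,0],[42,-16,0,0,0],[42,-16,0,0,0],[42,-16,0,0,0],[42,-16,0,0,0],[42,-16,0,0,0],[42,-16,0,0,0],[40,-16,0,0,0]]' >/dev/null;  python3 -m jog '[[0,0,0,-8.5,0],[0,0,0,-8.5,0],[0,0,0,-8.5,0],[0,0,0,-8.5,0],[0,0,0,-8.5,0],[0,0,0,-8.5,0],[0,0,0,-8.5,0],[0,0,0,-8.5,0],[0,0,0,-8.5,0]]'; python3 - <<'E'
from h import *
need(.515,-.209,.225,101)
g=grab('wrist','w1.png'); print(np.array(g['pose']).round(3)); import pickle; pickle.dump(g,open('w1.pkl','wb'))
print(proj(g,[[.515,-.209,.05]]))
E
```

```text
t: 2.1
tool_pos: [0.5013, -0.2087, 0.2243]
ee_rot: [-180.0, -0.0, 100.6]
contact_force: [0.5, -0.5, 0.1]
finger_gap: 0.0879
gripper_force: 0.0
t 2.1 pos [ 501.3 -208.7  224.3] rot [-1.7996e+02 -4.0000e-02  1.0061e+02] F [ 0.5 -0.5  0.1] gap 0.0879
need x -2.8 y 13.4 z -0.7 turn -0.4
[[ 0.983 -0.176 -0.056  0.486]
 [ 0.185  0.937  0.298 -0.131]
 [-0.    -0.303  0.953  0.384]
 [ 0.     0.     0.     1.   ]]
[[327.40564656 183.84990228]]
```

View pics/w1.png

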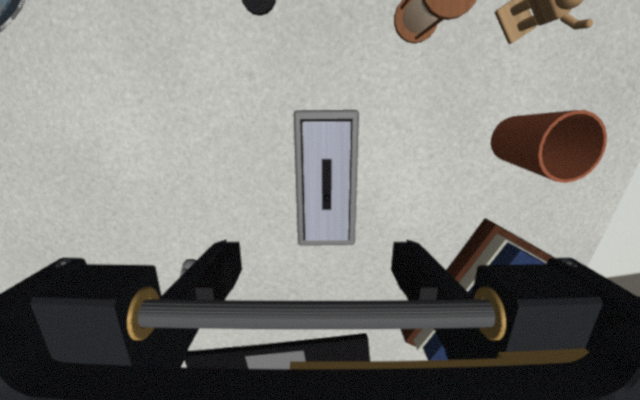

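Wrist view: dock centred near (327,178), slot from (326,159) to (326,210). I'll measure the deck and stretch contrast in the slot.

```bash
python3 - <<'E'
from h import *
import pickle
g=pickle.load(open('w1.pkl','rb'));im=g['color'].astype(int)
m=np.zeros(im.shape[:2],np.uint8); r=im[100:245,290:365]; m[100:245,290:365]=(r[...,2]-r[...,0]>5)
cn=max(cv2.findContours(m,0,2)[0],key=cv2.contourArea)
w=np.array([onz(g,q,.05)[:2] for q in cn[:,0].astype(float)],np.float32); print(cv2.minAreaRect(w*1000))
print(im.sum(2)[150:220:1,318:336])
c=np.clip((g['color'][145:225,300:353].astype(float)-5)*4,0,255).astype(np.uint8)
cv2.imwrite('pics/slot.png',cv2.resize(c[:,:,::-1],None,fx=7,fy=7,interpolation=cv2.INTER_CUBIC))
E
```

```text
((514.0916137695312, -209.27557373046875), (57.7851448059082, 150.4253692626953), 10.984750747680664)
[[506 502 510 ... 513 509 507]
 [502 511 512 ... 507 512 508]
 [497 507 507 ... 507 509 501]
 ...
 [500 503 510 ... 496 504 492]
 [494 501 510 ... 504 497 498]
 [503 501 510 ... 507 506 491]]
```

View pics/slot.png

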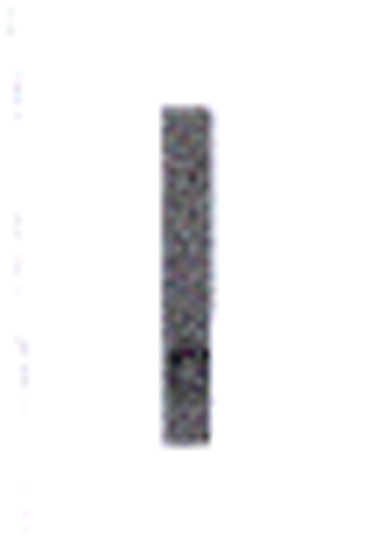

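The stretched slot shows the pin: a darker ring at crop (187,372), i.e. pixel about (326.6,198), with its lit tip. Ray onto z=0.057, then go to the camera.

```bash
python3 - <<'E'
from h import *
import pickle
g=pickle.load(open('w1.pkl','rb'))
y=np.array([-np.sin(np.radians(11)),np.cos(np.radians(11))])
for u in((326.4,197.),(326.4,198.3),(326.4,199.5)):
    p=onz(g,u,.057); d=p[:2]-[.5145,-.2093]; print(p, 'along',1000*d@y,'across',1000*d@[y[1],-y[0]])
b=g['color'].astype(int).sum(2)[155:214,325:329].mean(1); print(np.c_[np.arange(155,214),b.round()].astype(int).tolist())
need(.507,.227,.2,80)
E
```

```text
[ 0.51642034 -0.22366856  0.057     ] along -14.470992169350033 across -0.8565918180009793
[ 0.51674212 -0.22528318  0.057     ] along -16.117341910252247 across -0.8488121317720005
[ 0.51703999 -0.22677776  0.057     ] along -17.641300618811993 across -0.8415895008560377
[[155, 510], [156, 508], [157, 493], [158, 408], [159, 263], [160, 137], [161, 100], [162, 94], [163, 91], [164, 91], [165, 87], [166, 92], [167, 85], [168, 94], [169, 85], [170, 86], [171, 96], [172, 86], [173, 93], [174, 91], [175, 88], [176, 92], [177, 96], [178, 93], [179, 86], [180, 96], [181, 87], [182, 87], [183, 92], [184, 94], [185, 90], [186, 85], [187, 90], [188, 91], [189, 88], [190, 86], [191, 83], [192, 91], [193, 77], [194, 70], [195, 53], [196, 61], [197, 76], [198, 81], [199, 78], [200, 67], [201, 75], [202, 77], [203, 94], [204, 86], [205, 87], [206, 91], [207, 90], [208, 138], [209, 278], [210, 417], [211, 491], [212, 498], [213, 503]]
t 2.1 pos [ 501.3 -208.7  224.4] rot [-1.7996e+02 -4.0000e-02  1.0104e+02] F [-0.3 -0.8  0.4] gap 0.0884
need x 426.6 y 89.1 z 24.4 turn 21.0
```

```bash
python3 -m jog '[[42.7,8.9,0,0,0],[42.7,8.9,0,0,0],[42.7,8.9,0,0,0],[42.7,8.9,0,0,0],[42.7,8.9,0,0,0],[42.7,8.9,0,0,0],[42.7,8.9,0,0,0],[42.7,8.9,0,0,0],[42.7,8.9,0,0,0],[42.7,8.9,0,0,0]]' >/dev/null;  python3 -m jog '[[0,0,5,7,0],[0,0,5,7,0],[0,0,5,7,0],[0,0,0,0,0],[0,0,0,0,0]]' >/dev/null; python3 - <<'E'
from h import *
need(.507,.227,.0655,79.8)
g=grab('wrist','w2.png'); import pickle; pickle.dump(g,open('w2.pkl','wb'))
print(proj(g,[[.507,.227,.066]]))
E
```

```text
t 3.6 pos [512.9 227.1 209.6] rot [-1.7996e+02  1.0000e-02  7.9360e+01] F [0.3 0.2 0.1] gap 0.0878
need x -1.2 y -5.8 z 144.1 turn -0.4
[[311.28156631 188.67477819]]
```

View pics/w2.png

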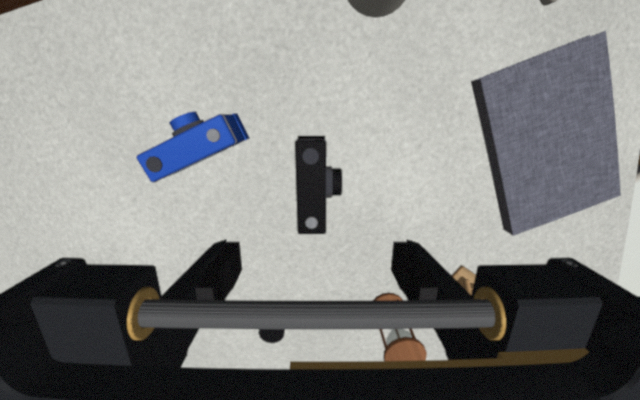

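Wrist view: black camera with dials at (311,156) and (311.5,223), lens on the right.

```bash
python3 - <<'E'
from h import *
import pickle
g=pickle.load(open('w2.pkl','rb'));hs=g['color'].astype(int).sum(2)
P=[]
for (u,v) in((311,156),(311,223)):
    r=hs[v-12:v+13,u-11:u+12]; ths=np.median(r)+40; m=(r>130)&(r<650)
    n,l,s,c=cv2.connectedComponentsWithStats(m.astype(np.uint8)); k=l[12,11]; print(s[k],c[k]+[u-11,v-12]); P.append(onz(g,c[k]+[u-11,v-12],.07))
d=P[0]-P[1]; print(P,np.linalg.norm(d),np.degrees(np.arctan2(d[1],d[0])),(P[0]+P[1])/2)
# body left/right edges at v~155 & 225 top plane
for v in(150,165,212,225):
    row=hs[v,285:345]; x=np.where(row<200)[0]+285; print(v,x.min(),x.max(),onz(g,(x.min()-.5,v),.066),onz(g,(x.max()+.5,v),.066))
E
```

```text
[  2   4  17  17 235] [310.21276596 155.93191489]
[  4   5  15  14 162] [311.0617284  222.45061728]
[array([0.51294918, 0.26353119, 0.07      ]), array([0.49946355, 0.18890854, 0.07      ])] 0.07583140991561305 79.75620334411366 [0.50620637 0.22621986 0.07      ]
150 296 325 [0.49849043 0.27212345 0.066     ] [0.53004731 0.26619487 0.066     ]
165 296 324 [0.49517012 0.25627728 0.066     ] [0.52615118 0.25045942 0.066     ]
212 298 324 [0.4862713  0.20282988 0.066     ] [0.51664843 0.19713642 0.066     ]
225 298 324 [0.48299694 0.18713827 0.066     ] [0.51384132 0.18136012 0.066     ]
```

```bash
python3 -m jog '[[-0.5,-3,20,-0.4,0],[-0.5,-3.5,35,0,0],[0,0,35,0,0],[0,0,25,0,0],[0,0,12,0,0],[0,0,8,0,0],[0,0,5,0,0],[0,0,4,0,0],[0,0,0,0,0],[0,0,0,0,0]]'; python3 -c "
from h import *
need(.5064,.2265,.0655,79.8)"
```

```text
t: 4.7
tool_pos: [0.5071, 0.2275, 0.0666]
ee_rot: [179.9, -0.0, 79.7]
contact_force: [0.9, -0.7, 0.6]
finger_gap: 0.0879
gripper_force: 0.0
t 4.7 pos [507.1 227.5  66.6] rot [ 1.7993e+02 -3.0000e-02  7.9670e+01] F [ 0.9 -0.7  0.6] gap 0.0879
need x -1.1 y -0.5 z 1.1 turn -0.1
```

```bash
python3 -m jog '[[-1,-0.5,1,0,0],[0,0,0,0,0.5],[0,0,0,0,0.6],[0,0,0,0,0.8],[0,0,0,0,1],[0,0,0,0,1],[0,0,0,0,1],[0,0,0,0,1],[0,0,0,0,1],[0,0,0,0,1]]' 50; python3 -m jog '[[0,0,-2,0,1],[0,0,-5,0,1],[0,0,-13,0,1],[0,0,-20,0,1],[0,0,-30,0,1],[0,0,-30,0,1],[0,0,-15,0,1],[0,0,0,0,1]]'; python3 -c "
from h import *
need(.5176,-.2299,.18,101)"
```

```text
t: 5.7
tool_pos: [0.5058, 0.2264, 0.0648]
ee_rot: [-180.0, 0.0, 79.7]
contact_force: [0.8, -0.3, -0.0]
finger_gap: 0.0183
gripper_force: 0.0
t: 6.5
tool_pos: [0.5077, 0.2269, 0.183]
ee_rot: [179.7, -0.1, 79.7]
contact_force: [0.1, 0.5, 0.2]
finger_gap: 0.0003
gripper_force: 0.0
t 6.5 pos [507.7 226.9 183. ] rot [ 1.7969e+02 -1.3000e-01  7.9670e+01] F [0.1 0.5 0.2] gap 0.0003
need x -447.6 y 91.7 z 3.0 turn -21.3
```

The jaws closed on nothing; take a look.

```bash
python3 - <<'E'
from h import *
g=grab('wrist'); s=grab('side'); import pickle; pickle.dump((g,s),open('w3.pkl','wb'))
o=np.zeros((400,800,3),np.uint8)
o[:,:400]=g['color'][0:400,120:520,::-1]
o[:,400:]=cv2.resize(s['color'][120:320,240:440,::-1],(400,400),interpolation=cv2.INTER_CUBIC)
cv2.imwrite('pics/w3.png',o)
E
```

```text
(no output)
```

View pics/w3.png

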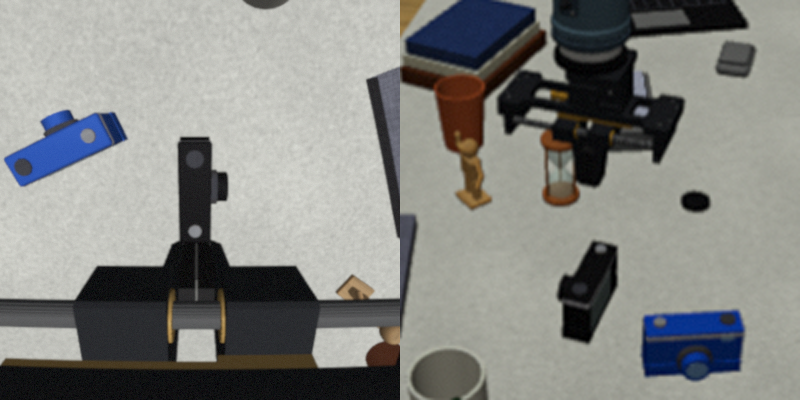

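The camera has not moved. In the side view the hand is right above it. I'll check by projection where the fingertips really are.

```bash
python3 - <<'E'
from h import *
import pickle
g,s=pickle.load(open('w3.pkl','rb'))
o=env.get_obs(); p=o['tool_pos']; print(p,o['joint_positions'])
for n,k in(('wrist',g),('side',s)):
    print(n,proj(k,[p-[0,0,.017],p,[.506,.2265,.066],[.506,.2265,0]]))
print(np.array(g['pose']).round(4))
# side tip rays
for tip in ((336,211),(335.5,213)): print(onz(s,tip,.166), )
print('tri', tri(g,(316,243),s,(336,211)))
# side-view camera dials again
print(tri(g,(315.5,158),s,(340.5,243.6)),tri(g,(315.5,231),s,(329,264)))
E
```

```text
[0.50551641 0.22635427 0.17938154] [ 1.18431258e+01  1.02731238e+01  9.76668640e+01 -2.33734522e-03
  7.20753426e+01  2.21834040e+01]
wrist [[313.66524723 233.39118447]
 [313.6096466  244.12427724]
 [314.303188   195.11724954]
 [314.30163625 180.59803066]]
side [[335.95240679 221.21850531]
 [335.95393204 215.11568139]
 [335.72922722 253.83939256]
 [335.72634258 274.35253739]]
[[ 0.9838  0.1725  0.0484  0.5203]
 [-0.179   0.9378  0.2973  0.3042]
 [ 0.0058 -0.3012  0.9535  0.3428]
 [ 0.      0.      0.      1.    ]]
[0.5106157 0.1925503 0.166    ]
[0.51055621 0.20044191 0.166     ]
tri (array([0.50640476, 0.23332722, 0.19485167]), np.float64(0.004231067549860211))
(array([0.50219641, 0.27099281, 0.13328367]), np.float64(0.027153455399965942)) (array([ 0.51335793,  0.16159891, -0.01640983]), np.float64(0.04180247863323276))
```

```bash
python3 - <<'E'
from h import *
import pickle
g=pickle.load(open('w2.pkl','rb'))
p=np.array([.5129,.2271,.2096]);yw=np.radians(79.36);X=np.array([np.cos(yw),np.sin(yw),0]);Y=np.array([np.sin(yw),-np.cos(yw),0])
for dz in(-.017,0,.01,.02):
  print(dz,proj(g,[p+s*Y*.044+e*X+[0,0,dz] for s in(-1,1) for e in(.009,-.009)]).round(1).tolist())
g3,s3=pickle.load(open('w3.pkl','rb'));p=env.get_obs()['tool_pos']
for dz in(-.017,0,.01,.02): print(dz,proj(g3,[p+s*Y*.012+.009*X+[0,0,dz] for s in(-1,1)]).round(1).tolist(), proj(s3,[p+[0,0,dz]]).round(1).tolist())
# camera height re-measure: dials two views, correct pairing
print(tri(g3,(315.5,158),s3,(329,264)),tri(g3,(315.5,231),s3,(340.5,243.6)))
print(proj(g3,[[.5129,.2635,.07],[.4995,.189,.07]]))
# relative camera-to-tcp from joint geometry: camera z minus tcp z in frames
for n in('w1.pkl','w2.pkl'): print(n,np.array(pickle.load(open(n,'rb'))['pose'])[:3,3])
print(np.array(g3['pose'])[:3,3], p)
E
```

```text
-0.017 [[251.6, 221.9], [253.5, 246.0], [381.8, 222.0], [379.9, 246.0]]
0 [[245.7, 232.0], [247.9, 257.9], [387.9, 232.1], [385.6, 258.0]]
0.01 [[241.6, 238.9], [244.1, 266.0], [392.1, 238.9], [389.5, 266.1]]
0.02 [[237.1, 246.6], [239.9, 275.0], [396.7, 246.6], [393.8, 275.1]]
-0.017 [[296.3, 221.3], [331.1, 221.4]] [[336.0, 221.2]]
0 [[294.6, 231.1], [332.7, 231.2]] [[336.0, 215.1]]
0.01 [[293.5, 237.7], [333.7, 237.9]] [[336.0, 211.5]]
0.02 [[292.2, 245.2], [334.9, 245.3]] [[336.0, 207.8]]
(array([0.51494783, 0.26387815, 0.0660029 ]), np.float64(0.0018814058422999696)) (array([0.50021446, 0.18713029, 0.06589413]), np.float64(0.0003515686341176003))
[[314.40292214 158.98634768]
 [314.67365986 230.96414382]]
w1.pkl [ 0.48637632 -0.13128865  0.38392583]
w2.pkl [0.52697685 0.30456768 0.36913747]
[0.52028472 0.30424366 0.34276166] [0.50551641 0.22635427 0.17938154]
```

Both views put the fingertips about 12 mm *behind* the reported TCP (w2 tips at row 241, side tip at row 212), not 17 mm ahead. So the first grasp closed just above the camera. I'll go about 28 mm lower, in steps, with a gentle grip first.

```bash
python3 -m jog '[[0,0,0,0,0],[0,0,5,0,0],[0,0,10,0,0],[0,0,10,0,0],[0,0,10,0,0],[0,0,10,0,0],[0,0,10,0,0],[0,0,10,0,0],[0,0,10,0,0],[0,0,10,0,0]]' 5; python3 -m jog '[[0,0,10,0,0],[0,0,15,0,0],[0,0,15,0,0],[0,0,8,0,0],[0,0,4,0,0],[0,0,2,0,0],[0,0,0,0,0],[0,0,0,0,0]]' 5; python3 - <<'E'
from h import *
need(.5062,.2265,.04,79.7)
s=grab('side'); p=env.get_obs()['tool_pos']
print(proj(s,[p,p-[0,0,.017],p+[0,0,.012]]).round(1).tolist())
cv2.imwrite('pics/s4.png',cv2.resize(s['color'][180:300,270:410,::-1],(700,600),interpolation=cv2.INTER_CUBIC))
E
```

```text
t: 7.6
tool_pos: [0.5059, 0.2265, 0.094]
ee_rot: [180.0, -0.0, 79.7]
contact_force: [0.1, -0.2, 0.7]
finger_gap: 0.0781
gripper_force: 0.0
t: 8.4
tool_pos: [0.5063, 0.2266, 0.0414]
ee_rot: [179.9, -0.0, 79.7]
contact_force: [-0.9, 0.6, 0.2]
finger_gap: 0.0882
gripper_force: 0.0
t 8.4 pos [506.3 226.6  41.4] rot [ 1.7995e+02 -2.0000e-02  7.9660e+01] F [-0.9  0.6  0.2] gap 0.0882
need x -0.1 y -0.1 z 1.4 turn -0.0
[[335.6, 261.6], [335.6, 266.9], [335.6, 257.9]]
```

View pics/s4.png

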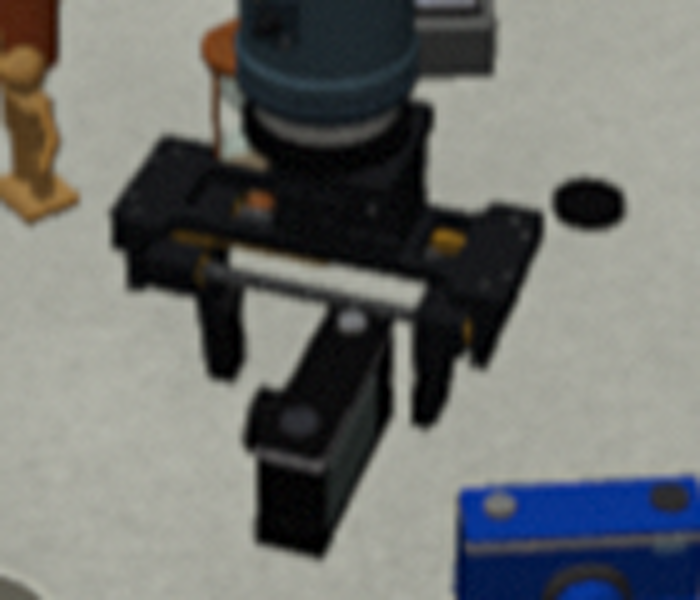

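The fingers straddle the camera's middle: tips at crop (225,378) and (425,425), height about 50 mm, above the lens. Close gently.

```bash
python3 -m jog '[[0,0,1,0,0.4],[0,0,0,0,0.6],[0,0,0,0,0.7],[0,0,0,0,0.8],[0,0,0,0,1],[0,0,0,0,1],[0,0,0,0,1],[0,0,0,0,1],[0,0,0,0,1]]' 5
```

```text
t: 9.35
tool_pos: [0.506, 0.2264, 0.0398]
ee_rot: [180.0, -0.0, 79.7]
contact_force: [0.4, -0.7, -0.7]
finger_gap: 0.0338
gripper_force: 5.0
```

```bash
python3 -m jog '[[0,0,0,0,1],[0,0,0,0,1],[0,0,0,0,1],[0,0,-2,0,1],[0,0,-5,0,1],[0,0,-13,0,1],[0,0,-25,0,1],[0,0,-35,0,1],[0,0,-30,0,1],[0,0,-10,0,1]]' 50; python3 -c "
from h import *
need(.5167,-.2252,.15,101)"
```

```text
t: 10.35
tool_pos: [0.508, 0.227, 0.1644]
ee_rot: [179.6, -0.2, 79.7]
contact_force: [0.1, -0.4, -1.4]
finger_gap: 0.0332
gripper_force: 50.0
t 10.3 pos [508.  227.  164.4] rot [ 1.7964e+02 -1.5000e-01  7.9670e+01] F [ 0.1 -0.4 -1.4] gap 0.0332
need x -443.3 y 89.6 z 14.4 turn -21.3
```

```bash
python3 -m jog '[[-20,4,0,0,1],[-35,7,0,0,1],[-45,9,0,0,1],[-45,9,0,0,1],[-45,9,0,0,1],[-45,9,0,0,1],[-45,9,0,0,1],[-45,9,0,0,1],[-45,9,0,0,1],[-40,8,0,0,1]]'; python3 -m jog '[[-25,5,0,-4,1],[-10,2,0,-7,1],[0,0,0,-7,1],[0,0,0,-3.3,1],[0,0,0,0,1],[0,0,0,0,1]]';python3 - <<'E'
from h import *
need(.5167,-.2252,.102,101)
s=grab('side'); g=grab('wrist');import pickle; pickle.dump((g,s),open('w5.pkl','wb'))
o=np.zeros((400,800,3),np.uint8)
o[:,:400]=g['color'][0:400,120:520,::-1]
o[:,400:]=cv2.resize(s['color'][100:240,280:420,::-1],(400,400),interpolation=cv2.INTER_CUBIC)
cv2.imwrite('pics/w5.png',o)
E
```

```text
t: 11.35
tool_pos: [0.5122, -0.1936, 0.1593]
ee_rot: [-180.0, -0.0, 79.6]
contact_force: [0.8, 0.7, -2.1]
finger_gap: 0.0339
gripper_force: 50.0
t: 11.95
tool_pos: [0.5139, -0.227, 0.1594]
ee_rot: [-180.0, -0.0, 100.9]
contact_force: [0.0, -0.3, -2.1]
finger_gap: 0.0334
gripper_force: 50.0
t 11.9 pos [ 513.9 -227.   159.4] rot [-1.7996e+02 -4.0000e-02  1.0086e+02] F [ 0.  -0.3 -2.1] gap 0.0334
need x 1.2 y 3.1 z 57.4 turn -0.1
```

View pics/w5.png

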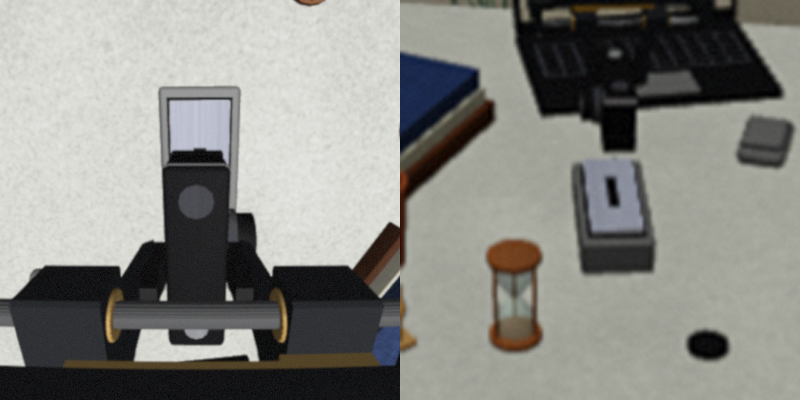

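Wrist view: camera held upright, lens to the right, over the deck. Side view: the camera is at crop (618,110) behind the slot, and the hand holds it level. Lower towards the pin.

```bash
python3 -m jog '[[1.2,3.3,10,-0.1,1],[0,0,20,0,1],[0,0,15,0,1],[0,0,8,0,1],[0,0,3,0,1],[0,0,1,0,1],[0,0,0,0,1],[0,0,0,0,1]]';python3 -c "
from h import *
need(.5171,-.2251,.0968,101.1)"
```

```text
t: 12.85
tool_pos: [0.5178, -0.2258, 0.1036]
ee_rot: [179.9, 0.1, 101.1]
contact_force: [-0.1, 1.1, -2.0]
finger_gap: 0.0334
gripper_force: 50.0
t 12.8 pos [ 517.8 -225.8  103.6] rot [1.7994e+02 6.0000e-02 1.0106e+02] F [-0.1  1.1 -2. ] gap 0.0334
need x 0.8 y -0.5 z 6.8 turn -0.0
```

```bash
python3 -m jog '[[0.5,-0.4,2,0,1],[0,0,1,0,1],[0,0,1,0,1],[0,0,1,0,1],[0,0,1,0,1],[0,0,1,0,1],[0,0,0,0,1]]'; python3 -m jog '[[0,0,1,0,1],[0,0,0,0,1]]'; python3 -m jog '[[0,0,1,0,1],[0,0,0,0,1]]'
```

```text
t: 13.55
tool_pos: [0.5167, -0.225, 0.0956]
ee_rot: [-180.0, -0.0, 101.1]
contact_force: [-0.6, -0.5, -1.5]
finger_gap: 0.0335
gripper_force: 50.0
t: 13.75
tool_pos: [0.5167, -0.225, 0.0947]
ee_rot: [-180.0, -0.0, 101.1]
contact_force: [-0.2, 0.6, -2.6]
finger_gap: 0.0333
gripper_force: 50.0
t: 13.95
tool_pos: [0.5167, -0.225, 0.0937]
ee_rot: [-180.0, -0.0, 101.1]
contact_force: [0.4, 0.7, -2.2]
finger_gap: 0.0336
gripper_force: 50.0
```

No force although the underside is already ~3 mm below the pin tip, so the pin is probably in the socket. Continue to the deck.

```bash
for i in 1 ; do python3 -m jog '[[0,0,1,0,1],[0,0,0,0,1]]' | egrep 'pos|contact'; python3 -m jog '[[0,0,1,0,1],[0,0,0,0,1]]'| egrep 'pos|contact'; python3 -m jog '[[0,0,1,0,1],[0,0,0,0,1]]'| egrep 'pos|contact'; python3 -m jog '[[0,0,1,0,1],[0,0,0,0,1]]'| egrep 'pos|contact'; done
```

```text
tool_pos: [0.5167, -0.225, 0.0927]
contact_force: [0.0, 0.2, -1.7]
tool_pos: [0.5167, -0.225, 0.0917]
contact_force: [-0.7, 0.6, -2.5]
tool_pos: [0.5167, -0.225, 0.0907]
contact_force: [-0.1, -0.8, -2.5]
tool_pos: [0.5168, -0.2251, 0.0899]
contact_force: [0.5, 0.1, -1.7]
```

```bash
for i in 1 ; do python3 -m jog '[[0,0,1,0,1],[0,0,0,0,1]]' | egrep 'pos|contact'; python3 -m jog '[[0,0,1,0,1],[0,0,0,0,1]]'| egrep 'pos|contact|rot'; python3 -m jog '[[0,0,1,0,1],[0,0,0,0,1]]'| egrep 'pos|contact'; python3 -m jog '[[0,0,1,0,1],[0,0,0,0,1]]'| egrep 'pos|contact|rot'; done
```

```text
tool_pos: [0.517, -0.2252, 0.0894]
contact_force: [-1.7, 0.4, 4.8]
tool_pos: [0.517, -0.2251, 0.0882]
ee_rot: [180.0, 0.0, 101.1]
contact_force: [-1.2, 1.3, 5.3]
tool_pos: [0.517, -0.2252, 0.0873]
contact_force: [-2.0, 1.0, 6.5]
tool_pos: [0.517, -0.2252, 0.0864]
ee_rot: [180.0, 0.0, 101.1]
contact_force: [-1.6, 2.1, 7.3]
```

The 1.2 N/mm spring begins at the right height, so the camera sits flat. Press on to the stop.

```bash
for i in 1 ; do python3 -m jog '[[0,0,1,0,1],[0,0,1,0,1],[0,0,0,0,1]]' 60 | egrep 'pos|contact'; python3 -m jog '[[0,0,1,0,1],[0,0,0,0,1]]'| egrep 'pos|contact|rot'; python3 -m jog '[[0,0,0.5,0,1],[0,0,0,0,1]]'| egrep 'pos|contact'; python3 -m jog '[[0,0,0.5,0,1],[0,0,0,0,1]]'| egrep 'pos|contact|rot'; done
```

```text
tool_pos: [0.5171, -0.2252, 0.0847]
contact_force: [-2.3, 2.6, 9.6]
tool_pos: [0.5171, -0.2252, 0.0839]
ee_rot: [180.0, 0.0, 101.1]
contact_force: [-3.1, 2.2, 10.0]
tool_pos: [0.5172, -0.2252, 0.0837]
contact_force: [-4.4, 3.1, 13.0]
tool_pos: [0.5172, -0.2252, 0.0837]
ee_rot: [180.0, 0.0, 101.1]
contact_force: [-5.0, 4.0, 16.2]
```

```bash
python3 -m jog '[[0,0,0.7,0,1],[0,0,0,0,1],[0,0,0,0,1],[0,0,0,0,1],[0,0,0,0,1]]'; python3 - <<'E'
from h import *
s=grab('side'); g=grab('wrist')
o=np.zeros((400,800,3),np.uint8)
o[:,:400]=g['color'][0:400,120:520,::-1]
o[:,400:]=cv2.resize(s['color'][120:220,300:400,::-1],(400,400),interpolation=cv2.INTER_CUBIC)
cv2.imwrite('pics/w6.png',o)
E
```

```text
t: 16.95
tool_pos: [0.5173, -0.2252, 0.0836]
ee_rot: [180.0, 0.0, 101.1]
contact_force: [-6.8, 5.2, 19.9]
finger_gap: 0.0331
gripper_force: 60.0
```

View pics/w6.png

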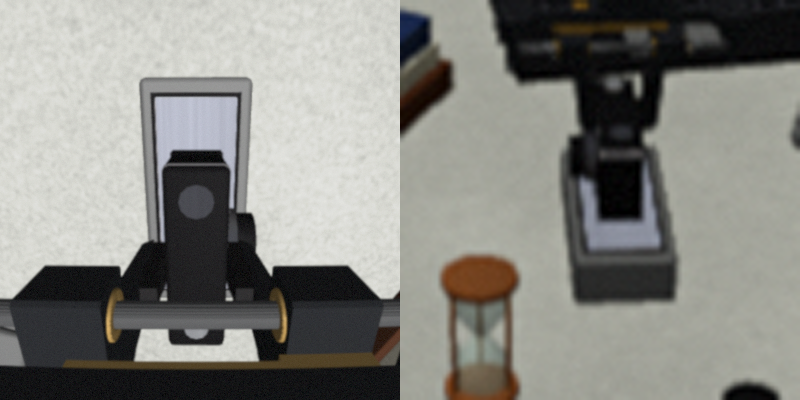

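The camera stands flat and upright on the deck along the dock (wrist (196,240), side crop (620,185)), with the deck at its stop: 20 N, no further travel. Nothing else has moved in these views.

```bash
python3 -c "
from rig import env
print(env.hand_in())"
```

```text
the job is handed in; nothing more can be done
None
```

The black camera is on the dock's pin and upright, with the sprung deck pressed to its stop (about 20 N) and the hand still holding it; I handed the job in at about 17 s, after one missed first grasp that moved nothing.

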